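Slide the stray toner bottle back into its row

TASK

One tall toner bottle has been left standing out in front of its row on the small white stock shelf. With your fingertips, gently push it low on its body so that it slides upright along the board, into the empty place between the dividers, until it stands against the turned-up back edge. Only push it: do not grip, lift or tip it, and leave the other bottles, the stapler and the glue stick as they stand.

Things in the scene. Friction and masses are not known exactly. Their poses are not given: they have to be found in the camera images.
- shelf: the fixed white steel stock shelf on the counter, open at its front (right-hand, -y side seen from the robot). Origin: centre of its underside, on the counter; its own x points to its back edge (about world +y), its y along the back edge (about towards the robot), z up. Flat board 360 mm deep (x), 300 mm wide (y), top 30 mm above the counter; bare but for three places at the back, middles at y = -95, 0, +95 mm
- back_edge (a point): foot of the shelf's turned-up back edge: middle of the edge's inner face (shelf x = +174 mm), at the board's surface. The edge is 4 mm thick, stands 60 mm above the board and runs the shelf's full width. Axes as the shelf's
- divider_front (a point): front end, at the board's surface, of one of the dividers beside the middle place (shelf x = +114, y = -47.5 mm). Four such aluminium dividers, 3 mm thick and 45 mm above the board, stand at shelf y = -142.5, -47.5, +47.5, +142.5 mm and run 60 mm from here back to the edge; each place is 92 mm wide inside. Axes as the shelf's
- stray: the toner bottle on the open front of the board: dark upright cylinder 68 mm in diameter, 170 mm tall, then a shoulder and a 50 mm wide cap, 215 mm overall; 0.35 to 0.7 kg. Origin: centre of its underside. Friction on the board about 0.4 to 0.63: pushed within about 40 mm of the board it slides, higher it may tip. Against the back edge its origin is at shelf x = +140 mm
- place: the empty place: a flat round grey paper sticker, 56 mm across and thinner than 1 mm, fixed on the board between two dividers. Origin: its centre, at the board's surface, exactly where the bottle's underside centre is when it stands home (x = +140 mm of the shelf, in the middle of the place)
- stock_a: one of the two toner bottles already home in the other two places, the same as the stray one (68 mm diameter, 215 mm tall). Origin: centre of its underside
- stock_b: the other toner bottle already home, the same. Origin: centre of its underside
- stapler: a black desk stapler on the counter behind the shelf's back edge, 140 mm long (x) by 36 mm wide, 54 mm tall. Origin: centre of its underside
- gluestick: a glue stick standing on the counter behind the shelf's back edge, 29 mm in diameter, 100 mm tall. Origin: centre of its underside

How it is judged (in metres and radians):
At the end, for the whole second after the job is handed in: The stray bottle stands upright (within 0.04 rad) and still on the board in the empty place, within 6 mm of the back edge and its centre within 15 mm of the place's centre (x of stray in the frame of shelf above 0.134 m and horizontal distance between stray and place below 0.015 m and angle between stray's own z axis and vertical below 0.04 rad and z of stray in the frame of shelf between 0.026 and 0.034 m and linear speed of stray below 0.01 m/s); the robot touches nothing.
It fails at once if the bottle is tipped (more than 0.2 rad from upright) (angle between stray's own z axis and vertical above 0.2 rad).
It fails at once if the bottle is lifted (its underside centre more than 10 mm off the board) (z of stray in the frame of shelf above 0.04 m).
It fails at once if the bottle is gripped or rammed (more than 35 N from the fingers) (contact force between the fingers and stray above 35 N).
It fails at once if another bottle is disturbed (moved more than 12 mm or tilted more than 0.15 rad) (distance of any of stock_a, stock_b from where it was at the start of the episode above 0.012 m or angle between any of stock_a, stock_b's own z axis and vertical above 0.15 rad).
It fails at once if the stapler or the glue stick is disturbed (moved more than 15 mm or knocked over) (distance of any of stapler, gluestick from where it was at the start of the episode above 0.015 m or angle between any of stapler, gluestick's own z axis and vertical above 0.3 rad).
It also fails if it takes over 54 s, if anything falls off the work surface, if the arm or the gripper's body presses on something with over 40 N, if the wrist force passes 120 N, or if a joint passes its speed limit or range.

ROBOT

A 6-joint arm with a two-finger parallel gripper is mounted at the origin on the work surface. World frame = base frame: x ahead of the robot, y to its left, z up, the work surface at z = 0. Lengths are in mm, angles in rad, forces in N, time in s.
With the tool pointing down it reaches from about 425 to 925 mm from the base axis. Payload 12.5 kg.
Tool frame: the origin (TCP) lies midway between the tips of the shut fingers; the grasp point (between the pads) lies 19 mm behind it (r.grasp_offset is the z of the grasp point in the tool frame, in mm); z points along the fingers, y is the line along which they close (so a half turn about z gives the same grasp; the last joint's range is limited). The gripper opens to 85 mm and grips with 20 to 120 N. Pads are 22 mm wide; open, the fingers measure 114 mm over their backs; the gripper's body (76 mm by 85 mm) begins 54 mm behind the grasp point. The pads swing forward as they close: fully open they stand 13 mm farther back than shut.
Start: joints at [-1.345, 0.491, 1.559, -0, 1.092, -0.106], TCP at [203.614, -590.92, 231.327] pointing down, gripper open.
Joint ranges: [-3.1, 3.1], [-0.84, 2.19], [0.05, 2.79], [-1.13, 4.28], [0.06, 2.93], [-2.69, 2.69]. Speed limits (rad/s): [2.22, 2.22, 2.79, 3.14, 3.14, 3.14].

INTERFACE

Orientations are given as a unit quaternion [x, y, z, w].
In Python, from cell import r, optics, workorder gives the robot as it stands. The module is installed in compiled form; this text tells all that it offers.
- The arm moves only by the shell command python3 -m handwheel 'ROWS'. ROWS is a JSON object of lists of equal length, an entry for each row: "dp": the shift along the tool's x, y, z in cm, a list of three; "rotation": the turn, a rotation vector about the tool's x, y, z in rad, a list of three; "fingers": the opening, from 0 (shut) to 1 (fully open). In form: {"dp": [[dx, dy, dz], ...], "rotation": [[rx, ry, rz], ...], "fingers": [fingers, ...]}. A call has exactly 5 rows; each row shifts and turns the commanded pose from where the row before left it, along the tool's axes as they then stand; what a row does not reach is not made up. A row lasts 1/8 s, in which the tool goes at most 62.5 mm and 10.7 degrees, less where a joint would pass 70% of its speed; a pose out of reach is approached as far as the arm can. A call is refused whole if a number of a shift passes 6.25 or a number of a turn 0.188, either way. A call with a gripper value outside its range is refused whole. The fingers move at their own pace and stop on an object; the grip force is fixed at half the most. Time passes only in rows, so rows that do not move let the fingers close, or fill a call up. It gives the time, the measured TCP pose, the force, the opening and the grip force at its end, in the units of the state.
- r.sense(): the state, without advancing time (a new reading comes with each control period).
- optics.camera(name): name is "scene" or "top" or "wrist"; returns a dict with "frame" (384x512x3 uint8, red, green, blue), "vertical_fov" (degrees; the focal length in pixels is half the picture's height over the tangent of half this angle, whatever the lens; pixels are square), "cx", "cy" (the principal point, pixels), "pose" (4x4, takes a point from camera to world coordinates); the wrist camera has in their place "tool_from_camera" (4x4, takes a point from camera to tool coordinates, whose origin is the TCP and whose axes are the flange's). Camera axes: x right, y down, z forward; pixel columns grow to the right and rows downward; lengths in mm; the calibration is good to about 2 mm. The wrist camera is an equidistant fisheye: a pixel r from the principal point sees the ray r / f radians off the axis. A picture is of the moment at which its call begins: read the wrist's pose just before it. There is no depth.
- workorder.sign_off(): hands the job in; it is judged then, once.
The state is a dict: "time": time; "joints": joint angles; "dq": joint speeds; "effort": joint torques, N m; "ee_pos": TCP position; "ee_rot": TCP orientation; "contact_force": force on the tool from outside, world axes, zero at the start; "moment": the same for the moment, N m; "finger_gap": finger opening in mm; "finger_force": force on a finger pad.
Only numpy, scipy, OpenCV 4.12 (cv2) and the standard library are available. Lean on these libraries where they do the work, as an engineer would, in place of code of your own. Each camera call takes 0.05 s, during which the arm holds its last target. There are 200 camera calls.

## Working session

There is one attempt and no reset: what is moved stays moved. The work goes in short steps, Python scripts to look and compute and a shell command to move; the robot and the scene stay as the last step left them, time stands still between calls to the robot, and variables do not carry over. Pictures are saved under pics/ and viewed, at most 10 in all, crops included, and the job is handed in when it is done.

```bash
mkdir -p pics; cat > h.py <<'E'
import numpy as np, cv2
from cell import r, optics
from scipy.spatial.transform import Rotation as R
def ray(cam,u,v):
    f=192/np.tan(np.radians(cam["vertical_fov"])/2)
    d=np.array([(u-cam["cx"])/f,(v-cam["cy"])/f,1.])
    T=np.array(cam["pose"]); return T[:3,3],T[:3,:3]@(d/np.linalg.norm(d))
def onz(cam,u,v,z):
    o,d=ray(cam,u,v); return o+d*(z-o[2])/d[2]
def tri(c1,p1,c2,p2):
    o1,d1=ray(c1,*p1);o2,d2=ray(c2,*p2)
    s=np.linalg.lstsq(np.c_[d1,-d2],o2-o1,rcond=None)[0]
    a=o1+s[0]*d1;b=o2+s[1]*d2
    return (a+b)/2,np.linalg.norm(a-b)
def proj(cam,P):
    f=192/np.tan(np.radians(cam["vertical_fov"])/2)
    T=np.array(cam["pose"]);p=T[:3,:3].T@(np.array(P)-T[:3,3]);return p[:2]/p[2]*f+[cam["cx"],cam["cy"]]
E
python3 - <<'E'
from h import *
import pickle
s=r.sense();print(s)
C={}
for n in("scene","top"):
    c=optics.camera(n);C[n]=c
    print(n,c["vertical_fov"],c["cx"],c["cy"],np.round(c["pose"],3).tolist())
    cv2.imwrite(f"pics/{n}0.png",cv2.resize(c["frame"][:,:,::-1],(768,576),interpolation=cv2.INTER_CUBIC))
pickle.dump(C,open("c0.pkl","wb"))
E
```

```text
{'time': 0.0, 'joints': array([-1.34458466e+00,  4.91572904e-01,  1.55947304e+00,  2.89022415e-05,
        1.09174476e+00, -1.05610753e-01]), 'dq': array([ 0.00023799, -0.00162755,  0.00020619,  0.00121409, -0.00159511,
        0.00192571]), 'effort': array([-3.61947659e-04, -6.18453526e+01, -2.61593878e+01, -1.88661102e-04,
        4.06707230e-03,  2.52022659e-06]), 'ee_pos': array([ 203.56973328, -590.65688674,  230.71134162]), 'ee_rot': array([ 9.86269202e-01,  1.65144491e-01, -2.33022103e-05, -5.98704147e-04]), 'contact_force': array([-0.01288811,  0.5034571 , -0.53983928]), 'moment': array([-0.01068769,  0.01115699,  0.01006871]), 'finger_force': 0.0, 'finger_gap': 85.35021229279187}
scene 48.387714858715064 249.1109981172764 200.51033327742215 [[-0.232, 0.81, -0.538, 1058.021], [0.972, 0.203, -0.114, 192.313], [0.017, -0.55, -0.835, 842.715], [0.0, 0.0, 0.0, 1.0]]
top 54.87786204799268 256.1052549602863 189.30432057227142 [[0.003, -0.984, 0.179, 409.865], [-1.0, -0.004, -0.007, 109.197], [0.008, -0.179, -0.984, 774.571], [0.0, 0.0, 0.0, 1.0]]
```

View pics/scene0.png

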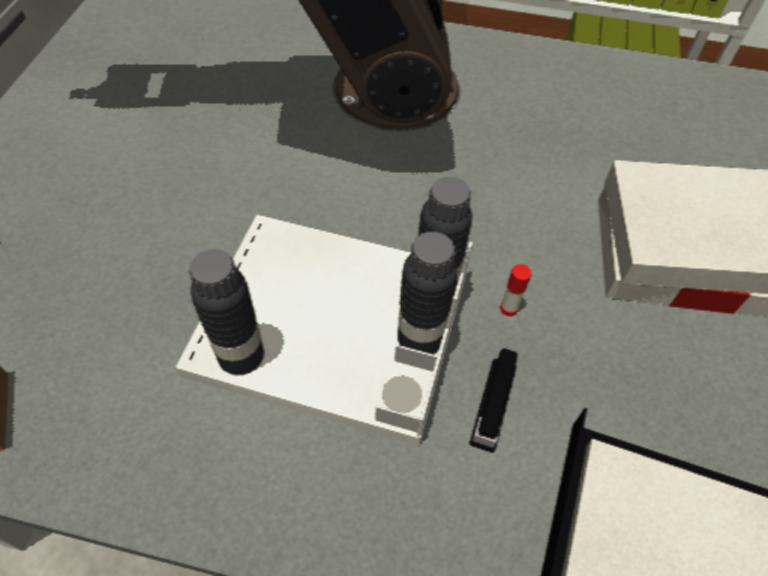

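View pics/top0.png

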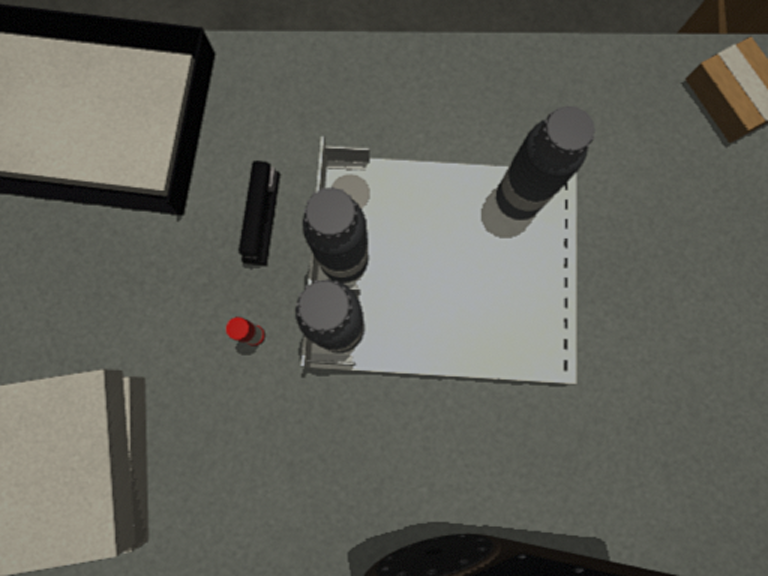

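The scene view shows the stray at the front of the board (cap at 211,266, foot near 240,362) and the sticker at (402,394) between the far pair of dividers. In the top view the stray's cap is at (570,130), the sticker is at (352,190) and the board's front corners are at (577,168) and (577,380). Next I'll compute positions.

```bash
python3 - <<'E'
from h import *
import pickle
C=pickle.load(open("c0.pkl","rb"));s,t=C["scene"],C["top"]
q=lambda U,V:((U+.5)/1.5-.5,(V+.5)/1.5-.5)
P={"stray cap":((211,266),(570,130)),"A cap":((450,191),(332,210)),"B cap":((433,248),(325,306)),
"front-near":((258,216),(577,376)),"front-far":((179,365),(577,168)),"sticker":((402,394),(352,191)),"glue":((520,272),(239,329))}
P["A cap"]=((433,248),(332,210));P["B cap"]=((450,191),(325,306))
for k,(a,b) in P.items():
    X,e=tri(s,q(*a),t,q(*b));print(k,X.round(1),round(e,1))
for n,c,pts in(("scene",s,[(258,216),(179,365),(402,394),(420,434)]),("top",t,[(577,376),(577,168),(352,191)])):
    for p in pts: print(n,p,onz(c,*q(*p),30).round(1))
# ellipse fits of cap and sticker on scene/top crops
vis=[]
for n,(x,y,w,h) in(("scene",(110,150,110,110)),("top",(310,60,110,110)),("top",(190,80,80,80)),("scene",(235,220,80,80))):
    vis.append(cv2.resize(C[n]["frame"][y:y+h,x:x+w,::-1],(390,290) if 0 else (290,290),interpolation=cv2.INTER_CUBIC))
cv2.imwrite("pics/crops0.png",np.vstack([np.hstack(vis[:2]),np.hstack(vis[2:])]))
E
```

```text
stray cap [669.2 -85.  241.6] 1.1
A cap [581.4 159.3 243. ] 2.9
B cap [484.9 163.9 241.8] 2.1
front-near [ 422.1 -145.6   37.5] 7.8
front-far [ 710.2 -162.2   38.4] 8.0
sticker [676.9 152.3  33.3] 5.3
glue [476.8 282.6  95.9] 1.2
scene (258, 216) [ 416.9 -144.5   30. ]
scene (179, 365) [ 707.  -161.5   30. ]
scene (402, 394) [675.  154.8  30. ]
scene (420, 434) [726.4 190.4  30. ]
top (577, 376) [ 422.6 -152.3   30. ]
top (577, 168) [ 714.6 -169.6   30. ]
top (352, 191) [678.4 149.8  30. ]
```

View pics/crops0.png

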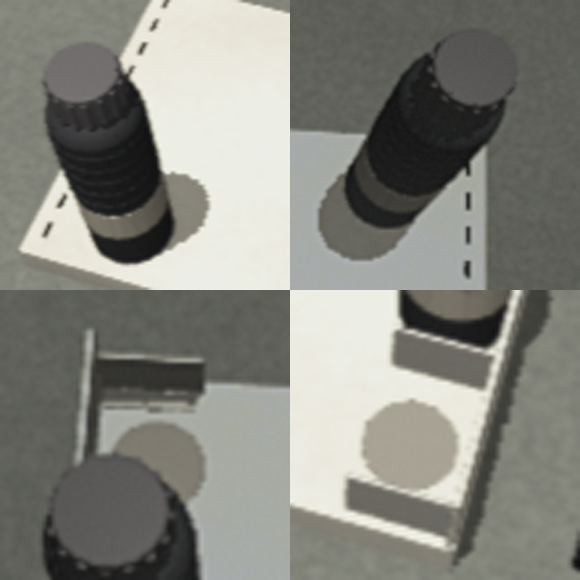

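The bottle caps triangulate to z≈242, against 245 expected. The row's pitch comes out at about 96 mm, against 95 expected. The shelf's x axis is about 3.4° off world y. The stray is near (669,-85) and the place near (677,152).

My plan is a two-finger cradle, half open, with the tool tilted about 50° towards +y so the gripper body stays clear of the bottle. First I'll travel to a point in front of the shelf.

```bash
Z='[0,0,0]'
python3 -m handwheel '{"dp":[[5.5,-1.9,0],[5.5,-1.9,0],[5.5,-1.9,0],[5.5,-1.9,0],[5.5,-1.9,0]],"rotation":[[0,0,0],[0,0,0],[0,0,0],[0,0,0],[0,0,0]],"fingers":[0.42,0.42,0.42,0.42,0.42]}'
python3 -m handwheel '{"dp":[[5.5,-1.9,0],[5.5,-1.9,0],[5.5,-1.9,0],[5.5,-1.9,0],[5.5,-1.9,0]],"rotation":[[0,0,0],[0,0,0],[0,0,0],[0,0,0],[0,0,0]],"fingers":[0.42,0.42,0.42,0.42,0.42]}'
python3 -m handwheel '{"dp":[[0,0,0],[0,0,0],[0,0,0],[0,0,0],[0,0,0]],"rotation":[[0,0,-0.15],[0,0,-0.15],[0,0,-0.15],[0,0,-0.15],[0,0,-0.15]],"fingers":[0.42,0.42,0.42,0.42,0.42]}'
python3 -m handwheel '{"dp":[[0,0,0],[0,0,0],[0,0,0],[0,0,0],[0,0,0]],"rotation":[[0,0,-0.15],[0,0,-0.15],[0,0,-0.15],[0,0,0],[0,0,0]],"fingers":[0.42,0.42,0.42,0.42,0.42]}'
python3 - <<'E'
from h import *
s=r.sense();print(s["ee_pos"],s["joints"].round(3));print(R.from_quat(s["ee_rot"]).as_matrix().round(3))
E
```

```text
time: 0.72
ee_pos: [433.9, -410.2, 231.1]
ee_rot: [0.986, 0.165, -0.0, -0.0]
contact_force: [0.7, -0.6, 0.1]
finger_gap: 36.0
finger_force: 0.0
time: 1.35
ee_pos: [663.0, -230.7, 231.0]
ee_rot: [0.986, 0.165, -0.0, -0.0]
contact_force: [0.8, -0.6, 0.5]
finger_gap: 36.1
finger_force: 0.0
time: 1.98
ee_pos: [661.6, -232.0, 230.8]
ee_rot: [0.856, 0.517, -0.0, -0.0]
contact_force: [-0.9, 0.1, 0.1]
finger_gap: 35.8
finger_force: 0.0
time: 2.6
ee_pos: [661.7, -232.1, 231.1]
ee_rot: [0.722, 0.692, -0.0, -0.0]
contact_force: [-0.7, -0.2, 0.2]
finger_gap: 35.7
finger_force: 0.0
[ 661.66569886 -232.0914114   231.07067841] [-0.431  0.604  1.35  -0.     1.188 -0.389]
[[ 0.042  0.999 -0.   ]
 [ 0.999 -0.042  0.   ]
 [ 0.    -0.    -1.   ]]
```

```bash
python3 -m handwheel '{"dp":[[0,0,0],[0,0,0],[0,0,0],[0,0,0],[0,0,0]],"rotation":[[0,0.175,0],[0,0.175,0],[0,0.175,0],[0,0.175,0],[0,0.175,0]],"fingers":[0.42,0.42,0.42,0.42,0.42]}'
python3 -m handwheel '{"dp":[[0,0,0],[0,0,0],[0,0,0],[0,0,0],[0,0,0]],"rotation":[[0,0,0],[0,0,0],[0,0,0],[0,0,0],[0,0,0]],"fingers":[0.42,0.42,0.42,0.42,0.42]}'
python3 - <<'E'
from h import *
import pickle
s=r.sense();print(s["ee_pos"],s["joints"].round(3));print(R.from_quat(s["ee_rot"]).as_matrix().round(3))
c=optics.camera("wrist");c["s"]=s;pickle.dump(c,open("w1.pkl","wb"))
print(c["vertical_fov"],c["cx"],c["cy"],np.round(c["tool_from_camera"],3).tolist())
a=cv2.resize(c["frame"][:,:,::-1],(800,600),interpolation=cv2.INTER_CUBIC);cv2.imwrite("pics/w1.png",a)
E
```

```text
time: 3.22
ee_pos: [661.7, -232.7, 231.7]
ee_rot: [0.653, 0.626, 0.307, -0.295]
contact_force: [0.1, 0.1, 0.0]
finger_gap: 36.0
finger_force: 0.0
time: 3.85
ee_pos: [661.8, -231.7, 231.8]
ee_rot: [0.653, 0.628, 0.305, -0.293]
contact_force: [-0.3, 0.4, 0.4]
finger_gap: 35.6
finger_force: 0.0
[ 661.84264648 -231.69787658  231.82226889] [-0.663  0.803  1.194  0.68   1.715 -0.728]
[[ 0.024  0.999  0.03 ]
 [ 0.641 -0.038  0.766]
 [ 0.767  0.001 -0.642]]
65.70646984690485 251.1627079400227 191.03046018991216 [[-0.002, -0.951, -0.308, 78.722], [1.0, -0.002, -0.001, 0.857], [0.0, -0.308, 0.951, -141.49], [0.0, 0.0, 0.0, 1.0]]
```

View pics/w1.png

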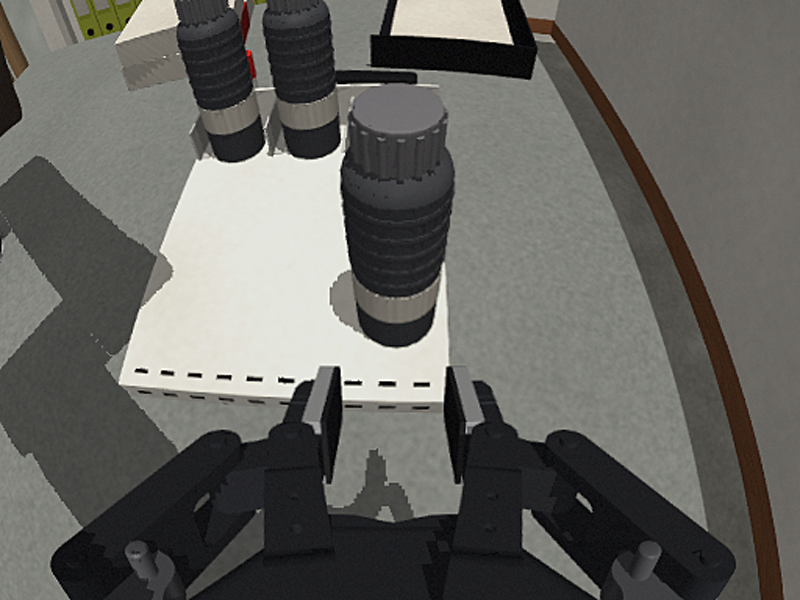

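The wrist view shows the stray's near foot at (396,346) and its cap centre at about (398,111). The stock feet are at (236,161) and (312,158), and the board's front-left corner is at (120,384). The fingers straddle the bottle's line.

```bash
cat >> h.py <<'E'
def wz(c,u,v,z):
    f=192/np.tan(np.radians(c["vertical_fov"])/2); p=np.array([u-c["cx"],v-c["cy"]]); th=np.linalg.norm(p)/f
    d=np.r_[p/np.linalg.norm(p)*np.sin(th),np.cos(th)]
    W=np.eye(4);W[:3,:3]=R.from_quat(c["s"]["ee_rot"]).as_matrix();W[:3,3]=c["s"]["ee_pos"]
    T=W@np.array(c["tool_from_camera"]);o=T[:3,3];d=T[:3,:3]@d
    return o+d*(z-o[2])/d[2],o
E
python3 - <<'E'
from h import *
import pickle
c=pickle.load(open("w1.pkl","rb"));g=lambda U,V:((U+.5)*.64-.5,(V+.5)*.64-.5)
for k,p,z,foot in(("stray",(396,346),30,1),("cap",(398,111),245,0),("B",(236,161),30,1),("A",(312,158),30,1),("FL",(120,384),30,0),("FR",(447,386),30,0)):
    P,o=wz(c,*g(*p),z)
    if foot: d=(P-o)[:2];P[:2]+=34*d/np.linalg.norm(d)
    print(k,P.round(1))
t=pickle.load(open("c0.pkl","rb"))["top"]
print("box",onz(t,735/1.5,140/1.5,0).round(0),onz(t,685/1.5,80/1.5,0).round(0))
E
```

```text
stray [671.4 -81.4  30. ]
cap [670.8 -90.7 245. ]
B [475.  166.8  30. ]
A [575.9 163.1  30. ]
FL [ 416.8 -149.7   30. ]
FR [ 709.6 -153.7   30. ]
box [ 772. -421.    0.] [ 870. -355.    0.]
```

```bash
python3 -m handwheel '{"dp":[[-2,0.07,3.4],[-2,0.07,3.4],[-2,0.07,3.4],[-2,0.07,3.4],[-2,0.07,3.4]],"rotation":[[0,0,0],[0,0,0],[0,0,0],[0,0,0],[0,0,0]],"fingers":[0.42,0.42,0.42,0.42,0.42]}'
python3 -m handwheel '{"dp":[[0,0,0],[0,0,0],[0,0,0],[0,0,0],[0,0,0]],"rotation":[[0,0,0],[0,0,0],[0,0,0],[0,0,0],[0,0,0]],"fingers":[0.42,0.42,0.42,0.42,0.42]}'
python3 - <<'E'
from h import *
import pickle
s=r.sense();print(s["ee_pos"],s["joints"].round(3),s["contact_force"]);print(R.from_quat(s["ee_rot"]).as_matrix().round(3))
c=optics.camera("wrist");c["s"]=s;pickle.dump(c,open("w2.pkl","wb"))
a=cv2.resize(c["frame"][:,:,::-1],(800,600),interpolation=cv2.INTER_CUBIC);cv2.imwrite("pics/w2.png",a)
E
```

```text
time: 4.53
ee_pos: [667.9, -165.6, 44.5]
ee_rot: [0.653, 0.628, 0.305, -0.293]
contact_force: [1.0, -1.1, 0.3]
finger_gap: 35.9
finger_force: 0.0
time: 5.15
ee_pos: [667.9, -166.2, 46.2]
ee_rot: [0.653, 0.628, 0.305, -0.293]
contact_force: [-0.1, 0.1, -0.1]
finger_gap: 35.5
finger_force: 0.0
[ 667.93066176 -166.22720823   46.22259041] [-0.589  0.973  1.368  0.725  1.411 -0.903] [-0.07116402  0.13458332 -0.0727257 ]
[[ 0.025  0.999  0.031]
 [ 0.641 -0.039  0.767]
 [ 0.767  0.001 -0.641]]
```

View pics/w2.png

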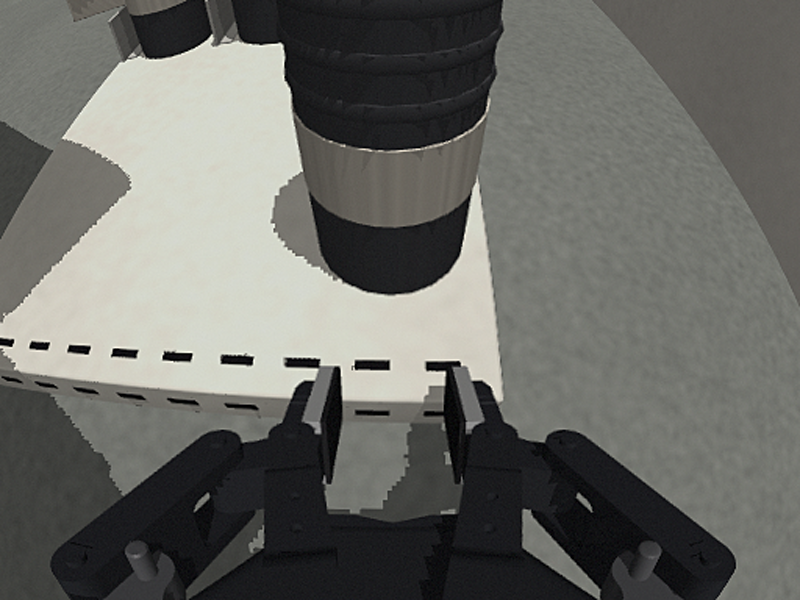

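The fingers are centred on the bottle (finger mid-line 396, foot centre 391 at row 294) and clear of the board. Starting a slow approach to contact.

```bash
python3 -m handwheel '{"dp":[[0.32,-0.01,0.385],[0.32,-0.01,0.385],[0.32,-0.01,0.385],[0.32,-0.01,0.385],[0.32,-0.01,0.385]],"rotation":[[0,0,0],[0,0,0],[0,0,0],[0,0,0],[0,0,0]],"fingers":[0.42,0.42,0.42,0.42,0.42]}'
python3 -m handwheel '{"dp":[[0.2,0,0.24],[0.2,-0.01,0.24],[0.2,0,0.24],[0.2,-0.01,0.24],[0.2,0,0.24]],"rotation":[[0,0,0],[0,0,0],[0,0,0],[0,0,0],[0,0,0]],"fingers":[0.42,0.42,0.42,0.42,0.42]}'
python3 -m handwheel '{"dp":[[0.2,0,0.24],[0.2,-0.01,0.24],[0.2,0,0.24],[0.2,-0.01,0.24],[0.2,0,0.24]],"rotation":[[0,0,0],[0,0,0],[0,0,0],[0,0,0],[0,0,0]],"fingers":[0.42,0.42,0.42,0.42,0.42]}'
python3 -m handwheel '{"dp":[[0.2,0,0.24],[0.2,-0.01,0.24],[0.2,0,0.24],[0.2,-0.01,0.24],[0.2,0,0.24]],"rotation":[[0,0,0],[0,0,0],[0,0,0],[0,0,0],[0,0,0]],"fingers":[0.42,0.42,0.42,0.42,0.42]}'
python3 - <<'E'
from h import *
import pickle
s=r.sense();print(s["ee_pos"],s["contact_force"])
c=optics.camera("wrist");c["s"]=s;pickle.dump(c,open("w3.pkl","wb"))
a=cv2.resize(c["frame"][:,:,::-1],(800,600),interpolation=cv2.INTER_CUBIC);cv2.imwrite("pics/w3.png",a)
E
```

```text
time: 5.82
ee_pos: [668.3, -140.5, 45.5]
ee_rot: [0.653, 0.628, 0.305, -0.294]
contact_force: [-0.1, 0.4, -0.3]
finger_gap: 35.9
finger_force: 0.0
time: 6.45
ee_pos: [668.7, -125.1, 45.5]
ee_rot: [0.653, 0.628, 0.305, -0.294]
contact_force: [0.5, -0.5, -0.7]
finger_gap: 35.7
finger_force: 0.0
time: 7.08
ee_pos: [669.2, -109.7, 45.5]
ee_rot: [0.653, 0.628, 0.305, -0.293]
contact_force: [0.6, -2.1, -0.3]
finger_gap: 35.8
finger_force: 1.2
time: 7.7
ee_pos: [669.5, -93.8, 45.5]
ee_rot: [0.653, 0.628, 0.305, -0.294]
contact_force: [0.4, -2.7, -0.2]
finger_gap: 36.0
finger_force: 1.2
[669.50494378 -93.83195617  45.47429828] [ 0.4495225  -2.70389186 -0.23778543]
```

View pics/w3.png

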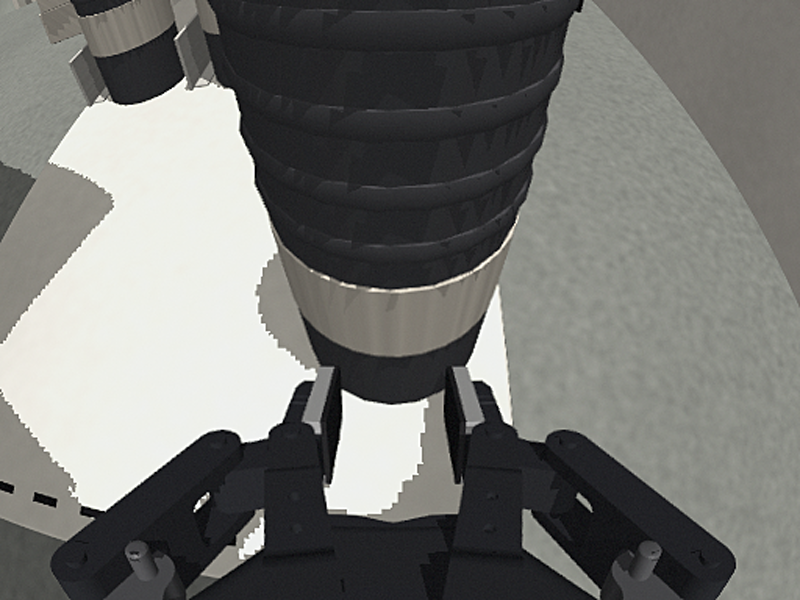

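The bottle is moving upright in the cradle at about 2.7 N. I'll push on 120 mm and then check the line before the dividers.

```bash
python3 -m handwheel '{"dp":[[0.3,-0.01,0.36],[0.385,-0.01,0.46],[0.385,-0.01,0.46],[0.385,-0.01,0.46],[0.385,-0.01,0.46]],"rotation":[[0,0,0],[0,0,0],[0,0,0],[0,0,0],[0,0,0]],"fingers":[0.42,0.42,0.42,0.42,0.42]}'
python3 -m handwheel '{"dp":[[0.385,-0.01,0.46],[0.385,-0.01,0.46],[0.385,-0.01,0.46],[0.385,-0.01,0.46],[0.385,-0.01,0.46]],"rotation":[[0,0,0],[0,0,0],[0,0,0],[0,0,0],[0,0,0]],"fingers":[0.42,0.42,0.42,0.42,0.42]}'
python3 -m handwheel '{"dp":[[0.385,-0.01,0.46],[0.385,-0.01,0.46],[0.385,-0.01,0.46],[0.385,-0.01,0.46],[0.385,-0.01,0.46]],"rotation":[[0,0,0],[0,0,0],[0,0,0],[0,0,0],[0,0,0]],"fingers":[0.42,0.42,0.42,0.42,0.42]}'
python3 -m handwheel '{"dp":[[0.385,-0.01,0.46],[0.385,-0.01,0.46],[0.385,-0.01,0.46],[0.385,-0.01,0.46],[0.3,-0.01,0.36]],"rotation":[[0,0,0],[0,0,0],[0,0,0],[0,0,0],[0,0,0]],"fingers":[0.42,0.42,0.42,0.42,0.42]}'
python3 - <<'E'
from h import *
import pickle
s=r.sense();print(s["ee_pos"],s["contact_force"],s["joints"].round(2))
C={n:optics.camera(n) for n in("top","scene")};pickle.dump(C,open("c1.pkl","wb"))
a=C["top"]["frame"][60:270,170:420,::-1];b=C["scene"]["frame"][130:310,100:350,::-1]
cv2.imwrite("pics/c1.png",np.hstack([cv2.resize(a,(400,336)),cv2.resize(b,(400,336))]))
E
```

```text
time: 8.38
ee_pos: [670.2, -64.9, 45.5]
ee_rot: [0.653, 0.628, 0.305, -0.294]
contact_force: [0.2, -2.4, 0.5]
finger_gap: 35.8
finger_force: 1.2
time: 9.0
ee_pos: [670.8, -35.0, 45.5]
ee_rot: [0.653, 0.628, 0.305, -0.294]
contact_force: [-0.5, -2.8, 0.1]
finger_gap: 35.8
finger_force: 1.2
time: 9.62
ee_pos: [671.5, -5.0, 45.5]
ee_rot: [0.653, 0.628, 0.305, -0.294]
contact_force: [-0.4, -2.6, -0.6]
finger_gap: 36.2
finger_force: 1.1
time: 10.25
ee_pos: [672.1, 23.7, 45.6]
ee_rot: [0.653, 0.628, 0.305, -0.294]
contact_force: [0.1, -3.2, -0.2]
finger_gap: 35.9
finger_force: 1.1
[672.08624406  23.71858349  45.56211136] [ 0.08898775 -3.16078203 -0.22087202] [-0.35  0.91  1.57  0.9   1.21 -0.89]
```

View pics/c1.png

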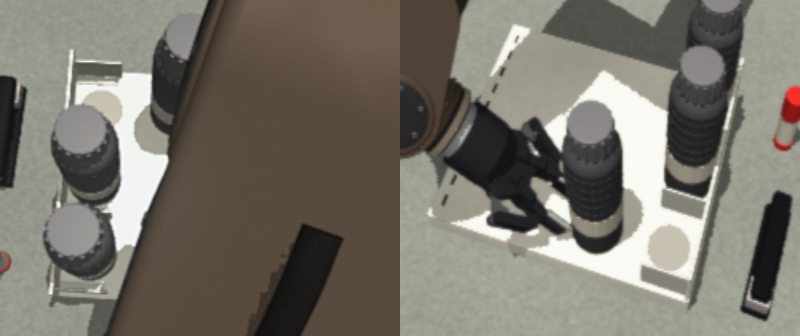

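```bash
python3 - <<'E'
from h import *
import pickle
C=pickle.load(open("c1.pkl","rb"));s=C["scene"];q=lambda U,V:((U+.5)/1.5-.5,(V+.5)/1.5-.5)
print("cap now",onz(s,220,194.8,243).round(1),"cap before",onz(s,*q(211,266),243).round(1),"A",onz(s,*q(433,248),243).round(1),"B",onz(s,*q(450,191),243).round(1))
# base foot: near-most bottom point of the bottle in scene at crop (598,253)
for n,(u,v) in(("stray foot",(223.8,265.5)),("A foot",((685-400)/1.6+100,196/1.867+130))):
    P=onz(s,u,v,30);o=np.array(s["pose"])[:3,3];d=(P-o)[:2];P[:2]+=34*d/np.linalg.norm(d);print(n,P.round(1))
print("place",onz(s,268.1,262.3,30).round(1))
E
```

```text
cap now [672.3  59.7 243. ] cap before [670.2 -83.7 243. ] A [581.2 160.8 243. ] B [485.8 164.9 243. ]
stray foot [671.4  56.5  30. ]
A foot [572.  160.6  30. ]
place [674.4 155.2  30. ]
```

The stray stands upright at about (672,59). The place is at about (675.5,154), so there are 95 mm to go with a 3.5 mm drift in x.

```bash
python3 -m handwheel '{"dp":[[0.3,0,0.36],[0.32,0,0.385],[0.32,0,0.385],[0.32,0,0.385],[0.32,0,0.385]],"rotation":[[0,0,0],[0,0,0],[0,0,0],[0,0,0],[0,0,0]],"fingers":[0.42,0.42,0.42,0.42,0.42]}'
python3 -m handwheel '{"dp":[[0.32,0,0.385],[0.32,0,0.385],[0.32,0,0.385],[0.32,0,0.385],[0.32,0,0.385]],"rotation":[[0,0,0],[0,0,0],[0,0,0],[0,0,0],[0,0,0]],"fingers":[0.42,0.42,0.42,0.42,0.42]}'
python3 -m handwheel '{"dp":[[0.32,0,0.385],[0.32,0,0.385],[0.32,0,0.385],[0.25,0,0.3],[0.2,0,0.24]],"rotation":[[0,0,0],[0,0,0],[0,0,0],[0,0,0],[0,0,0]],"fingers":[0.42,0.42,0.42,0.42,0.42]}'
python3 -m handwheel '{"dp":[[0.1,0,0.12],[0.1,0,0.12],[0.1,0,0.12],[0.1,0,0.12],[0.1,0,0.12]],"rotation":[[0,0,0],[0,0,0],[0,0,0],[0,0,0],[0,0,0]],"fingers":[0.42,0.42,0.42,0.42,0.42]}'
python3 - <<'E'
from h import *
import pickle
s=r.sense();print(s["ee_pos"],s["contact_force"],s["joints"].round(2))
C={n:optics.camera(n) for n in("scene",)};pickle.dump(C,open("c2.pkl","wb"))
cv2.imwrite("pics/c2.png",cv2.resize(C["scene"]["frame"][110:310,160:350,::-1],(570,600),interpolation=cv2.INTER_CUBIC))
E
```

```text
time: 10.98
ee_pos: [673.1, 48.3, 45.5]
ee_rot: [0.653, 0.628, 0.305, -0.294]
contact_force: [0.8, -3.6, 0.4]
finger_gap: 35.9
finger_force: 1.3
time: 11.6
ee_pos: [674.1, 73.3, 45.5]
ee_rot: [0.653, 0.628, 0.305, -0.294]
contact_force: [0.1, -3.2, 0.6]
finger_gap: 35.7
finger_force: 1.4
time: 12.22
ee_pos: [674.9, 95.3, 45.4]
ee_rot: [0.653, 0.628, 0.305, -0.294]
contact_force: [-0.2, -3.3, 1.4]
finger_gap: 35.7
finger_force: 1.5
time: 12.85
ee_pos: [675.2, 102.9, 45.4]
ee_rot: [0.653, 0.628, 0.305, -0.294]
contact_force: [-0.5, -2.8, 1.7]
finger_gap: 35.5
finger_force: 1.5
[675.2177866  102.88183805  45.39082614] [-0.50999013 -2.82155992  1.72821444] [-0.24  0.9   1.6   0.98  1.14 -0.86]
```

View pics/c2.png

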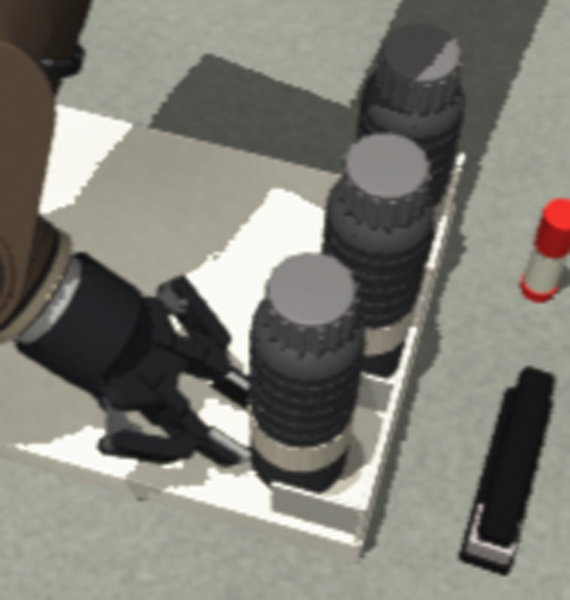

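The bottle is upright between the dividers (cap at 312,288 in the crop) with about 14 mm to go. I'll creep in, watching the force.

```bash
python3 -m handwheel '{"dp":[[0.1,0,0.12],[0.1,0,0.12],[0.1,0,0.12],[0.1,0,0.12],[0.06,0,0.075]],"rotation":[[0,0,0],[0,0,0],[0,0,0],[0,0,0],[0,0,0]],"fingers":[0.42,0.42,0.42,0.42,0.42]}'
python3 -m handwheel '{"dp":[[0.03,0,0.04],[0.03,0,0.04],[0.03,0,0.04],[0.03,0,0.04],[0.03,0,0.04]],"rotation":[[0,0,0],[0,0,0],[0,0,0],[0,0,0],[0,0,0]],"fingers":[0.42,0.42,0.42,0.42,0.42]}'
```

```text
time: 13.52
ee_pos: [675.5, 110.2, 45.4]
ee_rot: [0.653, 0.628, 0.305, -0.294]
contact_force: [-0.9, -3.3, 2.0]
finger_gap: 35.9
finger_force: 1.5
time: 14.15
ee_pos: [675.6, 112.5, 45.3]
ee_rot: [0.653, 0.628, 0.305, -0.294]
contact_force: [-0.2, -3.4, 2.6]
finger_gap: 35.9
finger_force: 1.7
```

```bash
python3 -m handwheel '{"dp":[[0.03,0,0.04],[0.03,0,0.04],[0.03,0,0.04],[0.03,0,0.04],[0.03,0,0.04]],"rotation":[[0,0,0],[0,0,0],[0,0,0],[0,0,0],[0,0,0]],"fingers":[0.42,0.42,0.42,0.42,0.42]}'
```

```text
time: 14.78
ee_pos: [675.7, 115.0, 45.1]
ee_rot: [0.653, 0.628, 0.305, -0.294]
contact_force: [0.1, -3.7, 2.1]
finger_gap: 36.2
finger_force: 1.9
```

```bash
python3 -m handwheel '{"dp":[[0.03,0,0.04],[0.03,0,0.04],[0.03,0,0.04],[0,0,0],[0,0,0]],"rotation":[[0,0,0],[0,0,0],[0,0,0],[0,0,0],[0,0,0]],"fingers":[0.42,0.42,0.42,0.42,0.42]}'
```

```text
time: 15.4
ee_pos: [675.7, 116.6, 45.0]
ee_rot: [0.653, 0.628, 0.305, -0.294]
contact_force: [-0.1, -2.3, 2.5]
finger_gap: 35.7
finger_force: 1.7
```

```bash
python3 -m handwheel '{"dp":[[0.03,0,0.036],[0.03,0,0.036],[0.03,0,0.036],[0.03,0,0.036],[0,0,0]],"rotation":[[0,0,0],[0,0,0],[0,0,0],[0,0,0],[0,0,0]],"fingers":[0.42,0.42,0.42,0.42,0.42]}'
```

```text
time: 16.02
ee_pos: [675.8, 118.4, 45.0]
ee_rot: [0.653, 0.628, 0.305, -0.294]
contact_force: [-0.8, -2.1, 2.0]
finger_gap: 35.9
finger_force: 1.8
```

```bash
python3 -m handwheel '{"dp":[[0.03,0,0.036],[0.03,0,0.036],[0.03,0,0.036],[0,0,0],[0,0,0]],"rotation":[[0,0,0],[0,0,0],[0,0,0],[0,0,0],[0,0,0]],"fingers":[0.42,0.42,0.42,0.42,0.42]}'
```

```text
time: 16.65
ee_pos: [675.8, 119.8, 45.0]
ee_rot: [0.653, 0.628, 0.305, -0.294]
contact_force: [0.7, -2.9, 1.7]
finger_gap: 35.6
finger_force: 1.7
```

```bash
python3 -m handwheel '{"dp":[[0.03,0,0.036],[0.03,0,0.036],[0.03,0,0.036],[0,0,0],[0,0,0]],"rotation":[[0,0,0],[0,0,0],[0,0,0],[0,0,0],[0,0,0]],"fingers":[0.42,0.42,0.42,0.42,0.42]}'
```

```text
time: 17.27
ee_pos: [675.9, 121.2, 45.0]
ee_rot: [0.653, 0.628, 0.305, -0.294]
contact_force: [-0.8, -2.3, 2.5]
finger_gap: 35.9
finger_force: 1.7
```

```bash
python3 -m handwheel '{"dp":[[0.03,0,0.036],[0.03,0,0.036],[0.03,0,0.036],[0,0,0],[0,0,0]],"rotation":[[0,0,0],[0,0,0],[0,0,0],[0,0,0],[0,0,0]],"fingers":[0.42,0.42,0.42,0.42,0.42]}'
python3 - <<'E'
from h import *
import pickle
C={n:optics.camera(n) for n in("scene",)};pickle.dump(C,open("c3.pkl","wb"))
cv2.imwrite("pics/c3.png",cv2.resize(C["scene"]["frame"][110:310,160:350,::-1],(570,600),interpolation=cv2.INTER_CUBIC))
E
```

```text
time: 17.9
ee_pos: [676.0, 122.6, 45.0]
ee_rot: [0.653, 0.628, 0.305, -0.294]
contact_force: [0.7, -4.9, 1.9]
finger_gap: 35.8
finger_force: 2.3
```

View pics/c3.png

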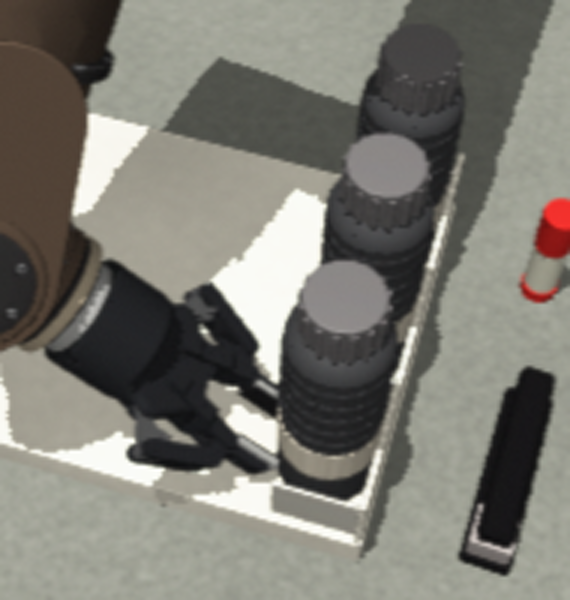

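The stray's cap is at (345,298) in the crop, in line with the row, and the force has started to rise (4.9 N). One more small nudge should confirm the stop.

```bash
python3 -m handwheel '{"dp":[[0.03,0,0.036],[0.02,0,0.024],[0,0,0],[0,0,0],[0,0,0]],"rotation":[[0,0,0],[0,0,0],[0,0,0],[0,0,0],[0,0,0]],"fingers":[0.42,0.42,0.42,0.42,0.42]}'
python3 - <<'E'
from h import *
c=optics.camera("scene")
print(onz(c,345/3+160,298/3+110,243).round(1),onz(c,387/3+160,166/3+110,243).round(1),onz(c,421/3+160,57/3+110,243).round(1),r.sense()["contact_force"])
E
```

```text
time: 18.58
ee_pos: [676.1, 122.8, 45.0]
ee_rot: [0.653, 0.628, 0.305, -0.293]
contact_force: [-0.2, -8.6, 2.1]
finger_gap: 35.9
finger_force: 4.0
[678.1 156.  243. ] [581.3 161.7 243. ] [490.2 166.7 243. ] [-1.79604528 -9.69999054  3.32415063]
```

It stopped against the back edge: the TCP stalled at y=122.8, the force rose to 9 N, and the bottle is in line with the row. Backing straight off.

```bash
python3 -m handwheel '{"dp":[[-0.05,0,-0.06],[-0.1,0,-0.12],[-0.2,0,-0.24],[-0.4,0,-0.48],[-0.6,0,-0.72]],"rotation":[[0,0,0],[0,0,0],[0,0,0],[0,0,0],[0,0,0]],"fingers":[0.42,0.42,0.42,0.42,0.42]}'
python3 -m handwheel '{"dp":[[-1.2,0,-1.5],[-1.2,0,-1.5],[-1.2,0,-1.5],[-1.2,0,-1.5],[-1.2,0,-1.5]],"rotation":[[0,0,0],[0,0,0],[0,0,0],[0,0,0],[0,0,0]],"fingers":[0.42,0.42,0.42,0.42,0.42]}'
python3 -m handwheel '{"dp":[[-1.2,0,-1.5],[-1.2,0,-1.5],[-1.2,0,-1.5],[-1.2,0,-1.5],[-0.6,0,-0.8]],"rotation":[[0,0,0],[0,0,0],[0,0,0],[0,0,0],[0,0,0]],"fingers":[0.42,0.42,0.42,0.42,0.42]}'
python3 -m handwheel '{"dp":[[0,0,0],[0,0,0],[0,0,0],[0,0,0],[0,0,0]],"rotation":[[0,0,0],[0,0,0],[0,0,0],[0,0,0],[0,0,0]],"fingers":[0.42,0.42,0.42,0.42,0.42]}'
python3 - <<'E'
from h import *
c=optics.camera("scene")
w=dict(optics.camera("wrist"));
a=cv2.resize(c["frame"][110:310,160:350,::-1],(380,400),interpolation=cv2.INTER_CUBIC);b=cv2.resize(w["frame"][0:200,100:310,::-1],(420,400),interpolation=cv2.INTER_CUBIC)
cv2.imwrite("pics/end.png",np.hstack([a,b]));print(r.sense()["contact_force"])
E
```

```text
time: 19.25
ee_pos: [675.1, 102.0, 45.0]
ee_rot: [0.653, 0.628, 0.305, -0.294]
contact_force: [0.4, 1.1, -0.6]
finger_gap: 35.9
finger_force: 0.0
time: 19.88
ee_pos: [671.4, 4.8, 47.1]
ee_rot: [0.653, 0.628, 0.305, -0.294]
contact_force: [-0.7, -0.6, -0.1]
finger_gap: 36.1
finger_force: 0.0
time: 20.5
ee_pos: [668.1, -81.8, 49.2]
ee_rot: [0.653, 0.628, 0.305, -0.293]
contact_force: [-0.1, 0.2, -0.4]
finger_gap: 35.8
finger_force: 0.0
time: 21.12
ee_pos: [668.1, -80.2, 49.2]
ee_rot: [0.653, 0.628, 0.305, -0.294]
contact_force: [-0.5, -0.1, 0.1]
finger_gap: 35.8
finger_force: 0.0
[ 0.12109369  0.84486334 -0.19730232]
```

View pics/end.png

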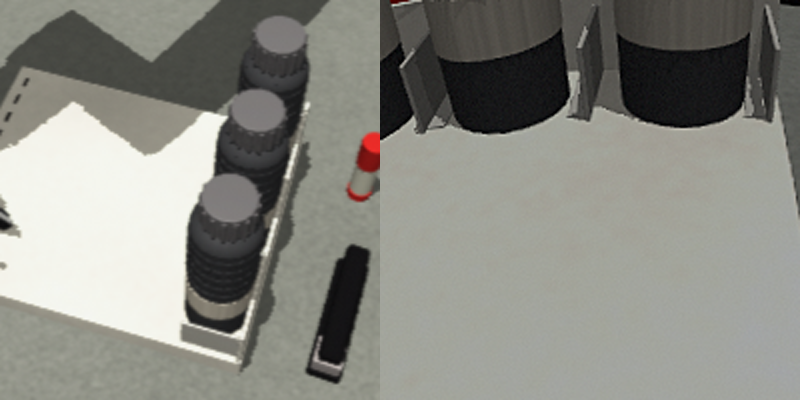

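The stray stands upright in line with the stock bottles, centred between its dividers (wrist crop, 620 to 748). The robot is clear of everything.

```bash
python3 -c "
from cell import workorder
print(workorder.sign_off())"
```

```text
the job is handed in; nothing more can be done
None
```

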